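# Close a mixing cup and hold it keyed and pressed down on the press-to-run mixer

## Task

Get the lidded investment cup running on the bench mixer: with the cup still standing on the bench, press its snap lid down until it is fully home. Then lift the cup onto the mixer, push the keyed shaft under it into the drive hub, turning the cup until the key slips home, and keep pushing until the sprung press ring is right down. The mixer runs only while pressed, so finish while still holding the cup upright and pressed fully down, and leave the other things on the bench where they are.

Things in the scene. Friction and masses are not known exactly. Their poses are not given: they have to be found in the camera images.
- cup: The closed white mixing cup with the grey lid (the white cup without a lid is not it), 0.23 to 0.36 kg, standing upright on the bench. Origin at the centre of its bottom rim, z up, x towards the side where the lid's thumb tab sticks out. Its foot is a hollow skirt 66 mm across (60 inside), 34 mm high.
- cup_grip (a point): On the cup's axis, 63 mm above its bottom rim: middle of the place to grip, a plain round wall 60 mm across that runs from 38 to 88 mm above the rim. Above it is the lid, 64 mm across, whose thumb tab (16 mm wide, 4 mm thick) reaches 44 mm from the axis on the cup's +x side.
- shaft_nose (a point): On the cup's axis, 4 mm above the rim, inside the skirt and unseen: lower end of the tapered steel shaft, 20 mm thick. One key 7.5 mm wide stands out to 16 mm from the axis, from 11 to 31 mm above the rim. The shaft turns with the cup (stiff seal); its key points the way of the thumb tab to within 0.35 rad either way: unknown, feel for it.
- lid_top (a point): Centre of the lid's flat upper face, on the cup's axis; 96 mm above the cup's bottom rim when the lid is home. The place to press.
- lid (a joint): How far the lid stands up above its home position, m: 0 = fully home, 0.004 to 0.007 at the start. It slides down stiffly under a push of about 9 N and stays where it is left.
- mixer: White bench mixer, fixed: 166 mm wide, about 225 mm long with its sloped front panel, housing top at 62 mm. Origin on the vertical drive axis at bench height; x points to the back of the machine, away from the sloped panel with the display (the panel reaches 0.13 m in front of the axis, the back 0.10 m behind it).
- hub_mouth (a point): Centre of the steel drive hub's top, on the drive axis, 99 mm above the bench; x points along the keyway. Hub 48 mm across, bore 22 mm, 38 mm deep; one keyway 10.5 mm wide, out to 18 mm from the axis, seen from above as a slot beside the bore. The hub does not turn. Cup rim below this point: 11 mm with the key stuck on the hub's face, 24 mm on meeting the press ring, 30 mm with the ring right down.
- ring_top (a point): Centre of the upper face of the black press ring round the hub, 82 mm across, 56 inside; 75 mm above the bench while up. Round it stands a grey fixed collar 104 mm across, its top 70 mm above the bench. The cup's skirt lands on the ring.
- press_ring (a joint): How far the sprung press ring (the run switch) is pushed down, m: 0 = up, 0.006 = right down on its stop. About 5.5 N starts it, 11 N holds it right down; it springs back. The cup's skirt reaches it only once the key is in the keyway.
- open_cup: Bystander: empty white cup of the same kind without a lid, 66 mm across, 88 mm high. Origin at the centre of its bottom rim.
- invest_ring: Bystander: white investment cylinder 52 mm across, 56 mm high. Origin at the centre of its underside.
- stone_model: Bystander: plaster dental arch on a base 60 x 68 mm, 35 mm high. Origin at the centre of its underside.
- brush: Bystander: brush 170 mm long lying between cup and mixer, handle towards the robot; x along it.
- spatula: Bystander: spatula 200 mm long lying to the left; x along it.
- glaze_jar: Bystander: jar 48 mm across, 50 mm high. Origin at the centre of its underside.
- rubber_bowl: Bystander: dark bowl 116 mm across, 60 mm high. Origin at the centre of its underside.
- tongs: Bystander: steel tongs 220 mm long lying to the right; x along them.
Mind the look-alikes: they are no part of the job. Leave any green look-alike of the cup alone.

How it is judged:
By the outcome, as a careful person would: the job done as asked, in the order asked, and still so for the second after the job is handed in, while the arm keeps its last pose, push and grip.
It also fails if it takes over 64 s, if anything falls off the work surface, if the arm or the gripper's body presses on something with over 40 N, if the wrist force passes 120 N, or if a joint passes its speed limit or range.

## Robot

A 6-joint arm with a two-finger parallel gripper is mounted at the origin on the work surface. World frame = base frame: x ahead of the robot, y to its left, z up, the work surface at z = 0. Lengths are in m, angles in rad, forces in N, time in s.
With the tool pointing down it reaches from about 0.375 to 0.9 m from the base axis. Payload 3.1 kg.
Tool frame: the origin (TCP) lies midway between the tips of the shut fingers; the grasp point (between the pads) lies 19 mm behind it; z points along the fingers, y is the line along which they close (so a half turn about z gives the same grasp; the last joint's range is limited). The gripper opens to 85 mm and grips with 20 to 120 N. Pads are 22 mm wide; open, the fingers measure 114 mm over their backs; the gripper's body (76 mm by 85 mm) begins 54 mm behind the grasp point. The pads swing forward as they close: fully open they stand 13 mm farther back than shut.
Start: joints at [0.989, 0.527, 1.433, -0, 1.181, -0.178], TCP at [0.246, 0.575, 0.231] pointing down, gripper open.
Joint ranges: [-3.08, 3.08], [-0.75, 2.2], [0.22, 2.44], [-1.43, 4.57], [0, 2.65], [-2.85, 2.85]. Speed limits (rad/s): [2.79, 2.79, 3.14, 3.14, 3.14, 3.14].

## Interface

Orientations are given as a unit quaternion [x, y, z, w].
In Python, from station import manip gives the robot as it stands.
- The arm moves only by the tool step_arm, never from a script. Its argument "targets" is text: rows parted by semicolons, each of 4 numbers parted by spaces: the shift along the tool's x, y, z in mm, then the turn about the tool's z in degrees. A call has 1 to 12 rows; each row is the pose to reach, as a shift and turn from the pose commanded when the call began, along the tool's axes at that moment; what a row does not reach only later rows make up. A row lasts 1/10 s, in which the tool goes at most 50 mm and 8.59 degrees, less where a joint would pass 70% of its speed; a pose out of reach is approached as far as the arm can. A call with a gripper value outside its range is refused whole. "gripper" is the closure, from 0 (fully open) to 1 (shut), set as the call begins (left out, the last holds). The fingers move at their own pace and stop on an object; "squeeze" is the grip in N (left out, the last holds). Time passes only in rows, so rows that repeat a pose let the fingers close. It gives the time, the measured TCP pose, the force, the opening and the grip force at its end, in the units of the state.
- manip.sense(): the state, without advancing time (a new reading comes with each control period).
- manip.snapshot(name): name is "scene" or "top" or "wrist"; returns the picture (400x640x3 uint8, red, green, blue); there is no depth.
- manip.get_calibration(name): a dict with "fov_y" (degrees; the focal length in pixels is half the picture's height over the tangent of half this angle, whatever the lens; pixels are square), "cx", "cy" (the principal point, pixels), "k1" (the pictures are not rectified: a ray, as slopes to the right and down, at radius r is drawn at 1 + k1 r^2 times it, then the intrinsics apply), "extrinsics" (4x4, takes a point from camera to world coordinates); the wrist camera has in their place "tool_from_camera" (4x4, takes a point from camera to tool coordinates, whose origin is the TCP and whose axes are the flange's). Camera axes: x right, y down, z forward; pixel columns grow to the right and rows downward; lengths in m; the calibration is good to about 2 mm. A picture is of the moment at which its call begins: read the wrist's pose just before it. get_calibration takes no time and is no camera call.
- manip.sign_off(): hands the job in; it is judged then, once.
Trained networks look in the newest picture that a camera, given by its name, has taken for a name from the list of things; names that differ only in an ending like _2 or _b are one class to them, and where a whole thing is asked for, a point or a joint stands for the part that bears it (a point fixed in the world has none). Each returns a list of dicts, best first, with "p" (0 to 1); they miss things now and then, are a little off and sometimes report something else, mostly with a low value. They report only what shows in the picture. A call takes as long as a camera call. They do not tell look-alikes from the thing itself.
- manip.recognise(camera, query): "position" ([column, row] in pixels, amid what is visible of it).
- manip.masks_of(camera, query): "pixels" (400x640 bool, what is visible of it) and "position" ([column, row] in pixels, amid what is visible of it).
- manip.mark_of(camera, query): "position" ([column, row] in pixels: a listed point, or the origin of a listed thing).
The state is a dict: "t": time; "q": joint angles; "qd": joint speeds; "tau": joint torques, N m; "tcp_pos": TCP position; "tool_rot": TCP orientation; "force": force on the tool from outside, world axes, zero at the start; "ft_torque": the same for the moment, N m; "finger_gap": opening from 0.0 (shut) to 1.0 (fully open); "gripper_force": force on a finger pad.
Only numpy, scipy, OpenCV 4.12 (cv2) and the standard library are available. Lean on these libraries where they do the work, as an engineer would, in place of code of your own. Each camera call takes 0.05 s, during which the arm holds its last target. There are 200 camera calls.

## Working session

There is one attempt and no reset: what is moved stays moved. The work goes in short steps, Python scripts to look and compute and a tool call to move; the robot and the scene stay as the last step left them, time stands still between calls to the robot, and variables do not carry over. Pictures are saved under pics/ and viewed, at most 10 in all, crops included, and the job is handed in when it is done.

Besides the shell and the picture viewer there is one more tool, called after "Call:" as name(argument=value, ...) on one line, values as JSON. step_arm: Moves the arm, as the interface text tells. Its arguments: {"type":"object","properties":{"targets":{"type":"string"},"gripper":{"type":"number"},"squeeze":{"type":"number"}},"required":["targets"]}

```bash
ls; mkdir -p pics; cat > h.py <<'E'
import numpy as np, cv2
from scipy.spatial.transform import Rotation as R
from station import manip
def cal(n):
    c=manip.get_calibration(n); f=200/np.tan(np.radians(c['fov_y'])/2); return c,f
def ray(n,p,st=None):
    c,f=cal(n); d=np.array([(p[0]-c['cx'])/f,(p[1]-c['cy'])/f]); u=d.copy()
    for _ in range(20): u=d/(1+c['k1']*(u@u))
    if n=='wrist':
        T=np.eye(4);T[:3,:3]=R.from_quat(st['tool_rot']).as_matrix();T[:3,3]=st['tcp_pos'];T=T@np.array(c['tool_from_camera'])
    else: T=np.array(c['extrinsics'])
    return T[:3,3],T[:3,:3]@np.array([u[0],u[1],1])
def atz(n,p,z,st=None):
    o,d=ray(n,p,st); return o+d*(z-o[2])/d[2]
def proj(n,X,st=None):
    c,f=cal(n)
    if n=='wrist':
        T=np.eye(4);T[:3,:3]=R.from_quat(st['tool_rot']).as_matrix();T[:3,3]=st['tcp_pos'];T=T@np.array(c['tool_from_camera'])
    else: T=np.array(c['extrinsics'])
    x=T[:3,:3].T@(np.array(X)-T[:3,3]); u=x[:2]/x[2]; u=u*(1+c['k1']*(u@u)); return u*f+[c['cx'],c['cy']]
def tri(a,b):
    (o1,d1),(o2,d2)=a,b; d1=d1/np.linalg.norm(d1);d2=d2/np.linalg.norm(d2)
    s=np.linalg.lstsq(np.c_[d1,-d2],o2-o1,rcond=None)[0]; p,q=o1+d1*s[0],o2+d2*s[1]; return (p+q)/2,np.linalg.norm(p-q)
def snap(n,f):
    im=manip.snapshot(n); cv2.imwrite('pics/'+f,im[:,:,::-1]); return im
E
python3 - <<'E'
from h import *
np.set_printoptions(precision=4,suppress=True)
s=manip.sense(); print(s)
a=snap('scene','s1.png'); b=snap('top','t1.png')
cv2.imwrite('pics/st.png',np.vstack([cv2.resize(x[:,:,::-1],(480,300)) for x in(a,b)]))
for n in('scene','top'):
    print(n,np.array(manip.get_calibration(n)['extrinsics'])[:3,3])
    for q in('lid_top','cup','hub_mouth','mixer','ring_top','cup_grip'):
        print(n,q,[(np.round(d['position'],1).tolist(),round(d['p'],2)) for d in manip.mark_of(n,q)])
E
```

```text
pics
{'t': 0.0, 'q': array([ 0.9885,  0.5285,  1.4339, -0.    ,  1.1814, -0.1785]), 'qd': array([-0.0013,  0.0002,  0.0004, -0.0013, -0.0008, -0.0017]), 'tau': array([ -0.0001, -44.2354, -17.8024,  -0.0004,   0.0084,   0.    ]), 'tcp_pos': array([0.2451, 0.5741, 0.2303]), 'tool_rot': array([ 0.2005,  0.9797, -0.001 , -0.0004]), 'force': array([-0.0333, -0.1266,  0.7388]), 'ft_torque': array([0.0298, 0.054 , 0.0133]), 'gripper_force': 0.0, 'finger_gap': 1.0016025336375134}
scene [ 1.2741 -0.1363  1.3289]
scene lid_top [([366.5, 164.1], 0.8), ([362.5, 134.4], 0.64), ([383.6, 197.3], 0.62)]
scene cup [([364.4, 150.9], 0.96), ([362.0, 181.1], 0.94), ([374.8, 211.3], 0.9), ([369.4, 255.5], 0.67)]
scene hub_mouth [([259.2, 205.3], 0.62)]
scene mixer [([257.9, 219.3], 0.79), ([366.1, 173.9], 0.17)]
scene ring_top [([260.8, 209.8], 0.62)]
scene cup_grip [([362.1, 174.1], 0.94), ([361.9, 140.1], 0.76), ([379.7, 203.4], 0.64)]
top [0.4699 0.0096 1.6216]
top lid_top [([252.0, 267.7], 0.81), ([256.0, 190.6], 0.7), ([262.1, 231.8], 0.57)]
top cup [([263.1, 189.4], 0.82), ([253.2, 268.0], 0.69), ([266.3, 228.5], 0.55)]
top hub_mouth [([369.6, 208.1], 0.63), ([374.4, 210.5], 0.5)]
top mixer [([373.5, 213.3], 0.81)]
top ring_top [([267.7, 228.3], 0.63), ([376.6, 210.3], 0.6)]
top cup_grip [([250.1, 266.0], 0.84), ([264.9, 228.1], 0.74), ([257.1, 193.2], 0.54)]
```

View pics/t1.png

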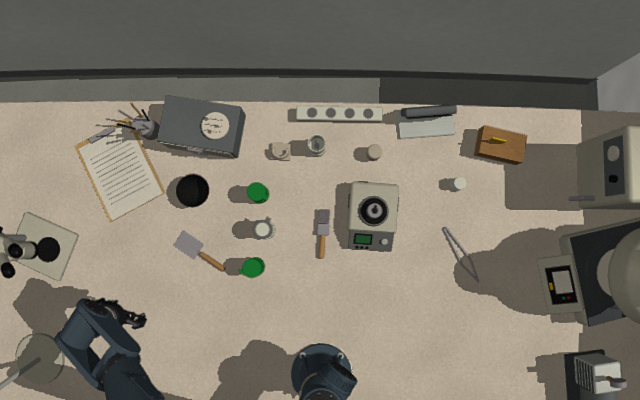

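View pics/s1.png

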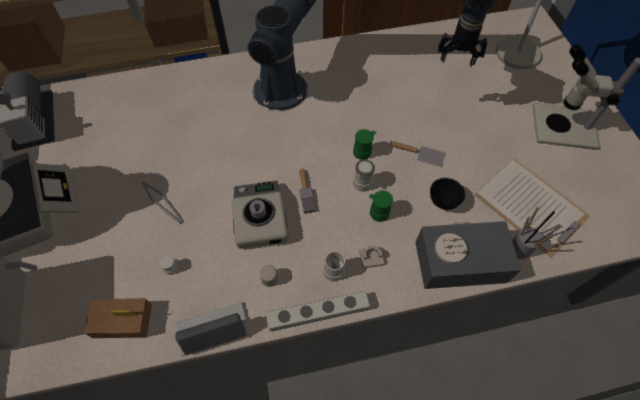

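The top picture shows the white lidded cup at about (262,230), between two green look-alikes at (257,193) and (252,268). The mixer hub is at (374,210). In the scene picture the cup is at (364,175), the open cup at (335,266) and the green ones at (364,143) and (381,206). The candidates are the white lidded cup (right colour, grey lid), the two green ones (excluded) and the open cup (no lid). I'll confirm this in one enlarged crop.

```bash
python3 - <<'E'
from h import *
np.set_printoptions(precision=4,suppress=True)
a=cv2.imread('pics/s1.png');b=cv2.imread('pics/t1.png')
A=cv2.resize(a[120:230,320:420],(400,440),interpolation=3)
B=cv2.resize(b[170:290,215:315],(400,480),interpolation=3)[:440]
C=cv2.resize(b[175:255,335:410],(400,427),interpolation=3)
B=B[:440]
cv2.imwrite('pics/c1.png',cv2.resize(np.hstack([A,B]),(800,440)))
print('lid rough',atz('top',(262,230),.1),atz('scene',(365,168),.1))
print('green',atz('top',(257,193),.09),atz('top',(252,268),.09))
for n in('scene','top'):
    for q in('cup','lid_top','mixer','hub_mouth'):
        for d in manip.masks_of(n,q):
            ys,xs=np.where(d['pixels']); print(n,q,round(d['p'],2),np.round(d['position'],1),xs.min(),xs.max(),ys.min(),ys.max())
E
```

```text
lid rough [0.4882 0.1974 0.1   ] [0.4975 0.1974 0.1   ]
green [0.6101 0.2179 0.09  ] [0.3635 0.229  0.09  ]
scene cup 0.98 [362.3 140. ] 353 374 129 159
scene cup 0.82 [382.3 205.4] 370 392 190 221
scene cup 0.81 [361.4 171.5] 352 374 159 191
scene lid_top 0.84 [364.9 164. ] 355 374 159 178
scene lid_top 0.57 [381.5 197.2] 370 392 190 207
scene hub_mouth 0.52 [257.7 210.7] 250 265 200 217
top cup 0.95 [251.9 269. ] 239 264 257 277
top cup 0.64 [257.1 189.7] 247 268 182 202
top cup 0.63 [264.5 228.1] 254 273 219 238
top lid_top 0.66 [263.6 230.3] 253 270 218 238
top lid_top 0.65 [256.2 190.6] 247 266 182 200
top lid_top 0.57 [251.4 265.2] 240 261 258 277
top lid_top 0.32 [277.6 152.4] 271 290 142 160
top mixer 0.6 [372. 215.] 347 398 181 250
top mixer 0.24 [263.6 225.2] 253 274 217 238
top hub_mouth 0.7 [372.9 207.4] 366 381 203 217
```

View pics/c1.png

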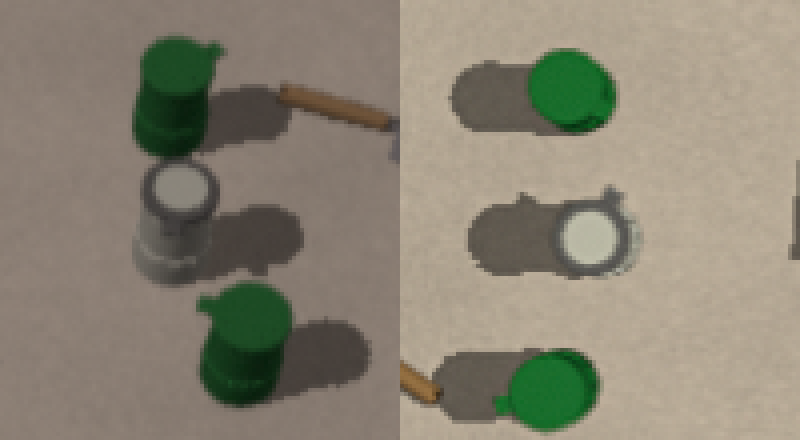

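The crop confirms it: the white cup with the grey lid is at top (262,230), and its thumb tab points up-right at (268,219), roughly -26° in world yaw. Next I'll work out the wrist viewing positions.

```bash
cat >> h.py <<'E'
def mv(P,yaw_turn=0,s=None):
    "tool-frame shift mm from sensed pose to world point P"
    s=s or manip.sense(); M=R.from_quat(s['tool_rot']).as_matrix(); return np.round(M.T@(np.array(P)-s['tcp_pos'])*1000,1)
E
python3 - <<'E'
from h import *
np.set_printoptions(precision=4,suppress=True)
c,f=cal('wrist'); print(c['tool_from_camera'],f)
s=manip.sense(); print(R.from_quat(s['tool_rot']).as_matrix())
print('hub',atz('top',(373,209),.099),atz('scene',(258.5,206),.099))
for P in [(.49,.197,.26),(.49,-.13,.28)]: print(mv(P))
E
```

```text
[[-0.0002 -0.9574 -0.2886  0.0732]
 [ 1.      0.     -0.0007  0.0006]
 [ 0.0006 -0.2886  0.9574 -0.1427]
 [ 0.      0.      0.      1.    ]] 282.3946333125842
[[-0.9196  0.3929  0.    ]
 [ 0.3929  0.9196 -0.    ]
 [-0.      0.     -1.    ]]
hub [ 0.5619 -0.1649  0.099 ] [ 0.5612 -0.1635  0.099 ]
[-373.2 -251.3  -28.7]
[-501.7 -552.   -48.7]
```

Call:
step_arm(targets="-40 -27 -3 0;-80 -54 -6 0;-120 -81 -9 0;-160 -108 -12 0;-200 -135 -15 0;-240 -162 -18 0;-280 -189 -21 0;-320 -216 -24 0;-360 -242 -28 0;-373 -251 -29 0;-373 -251 -29 0;-373 -251 -29 0", gripper=1)

```text
t: 2.3
tcp_pos: [0.4891, 0.1979, 0.2601]
tool_rot: [0.201, 0.98, 0.0, -0.001]
force: [0.1, 0.2, -0.1]
finger_gap: -0.001
gripper_force: 0.0
```

```bash
python3 - <<'E'
from h import *
np.set_printoptions(precision=4,suppress=True)
s=manip.sense(); snap('wrist','w1.png'); print(s['t'],s['tcp_pos'],s['qd'],s['q'],s['force'])
for q in('lid_top','cup','cup_grip'):
    for d in manip.mark_of('wrist',q): print(q,round(d['p'],2),np.round(d['position'],1),atz('wrist',d['position'],{'lid_top':.101,'cup':0,'cup_grip':.063}[q],s))
print(mv((.56,-.164,.28)))
E
```

```text
2.3 [0.4891 0.1979 0.2601] [ 0.0286 -0.0032  0.0105 -0.0016  0.0014 -0.003 ] [ 0.1719  0.3615  1.6406  0.001   1.1407 -0.995 ] [ 0.139   0.153  -0.1097]
lid_top 0.87 [324.6 187.6] [0.4958 0.2018 0.101 ]
lid_top 0.85 [300.5  54.7] [0.3648 0.2318 0.101 ]
lid_top 0.68 [379.8 270.3] [0.6167 0.223  0.101 ]
cup 0.93 [366.2 237.8] [0.6199 0.2215 0.    ]
cup 0.88 [307.3  69.9] [0.3653 0.2342 0.    ]
cup 0.87 [322.2 169.7] [0.4944 0.2005 0.    ]
cup_grip 0.55 [373.2 258.9] [0.6215 0.2202 0.063 ]
[-207.3 -306.1  -19.9]
```

View pics/w1.png

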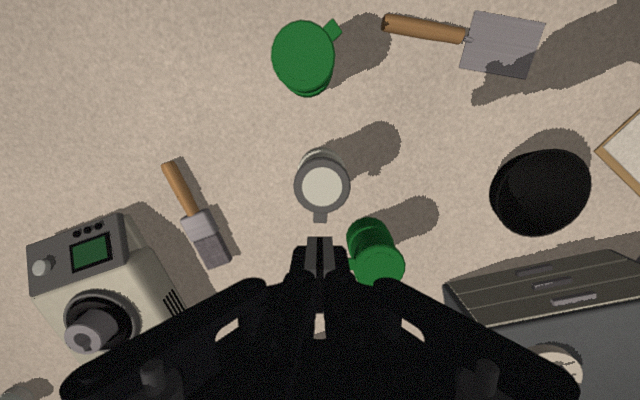

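The wrist picture shows the white cup's lid centred near (322,187), with the tab pointing down-image at (320,216). The green look-alikes are at (304,58) and (378,262), and the hub is at lower left (83,340). Next is a close look at the hub.

Call:
step_arm(targets="-26 -38 -3 0;-52 -76 -5 0;-78 -115 -8 0;-104 -153 -10 0;-130 -191 -12 0;-156 -230 -15 0;-182 -268 -18 0;-207 -306 -20 0;-207 -306 -20 0;-207 -306 -20 0")

```text
t: 3.5
tcp_pos: [0.5599, -0.165, 0.2799]
tool_rot: [0.201, 0.98, 0.0, -0.001]
force: [-0.4, 0.7, -0.3]
finger_gap: -0.004
gripper_force: 0.0
```

```bash
python3 - <<'E'
from h import *
np.set_printoptions(precision=4,suppress=True)
s=manip.sense(); snap('wrist','w2.png'); print(s['t'],s['tcp_pos'],s['q'])
for q,z in(('hub_mouth',.099),('ring_top',.075)):
    for d in manip.mark_of('wrist',q): print(q,round(d['p'],2),np.round(d['position'],1),atz('wrist',d['position'],z,s))
im=cv2.imread('pics/w2.png'); u,v=np.round(proj('wrist',(.562,-.164,.099),s)).astype(int); print(u,v)
cv2.imwrite('pics/w2c.png',cv2.resize(im[v-60:v+60,u-70:u+70],None,fx=5,fy=5,interpolation=2)); print('crop origin',u-70,v-60)
E
```

```text
3.5 [ 0.5599 -0.165   0.2799] [-0.4782  0.4197  1.4801  0.0007  1.2429 -1.6448]
hub_mouth 0.76 [317.2 180.4] [ 0.5606 -0.1674  0.099 ]
320 180
crop origin 250 120
```

View pics/w2c.png

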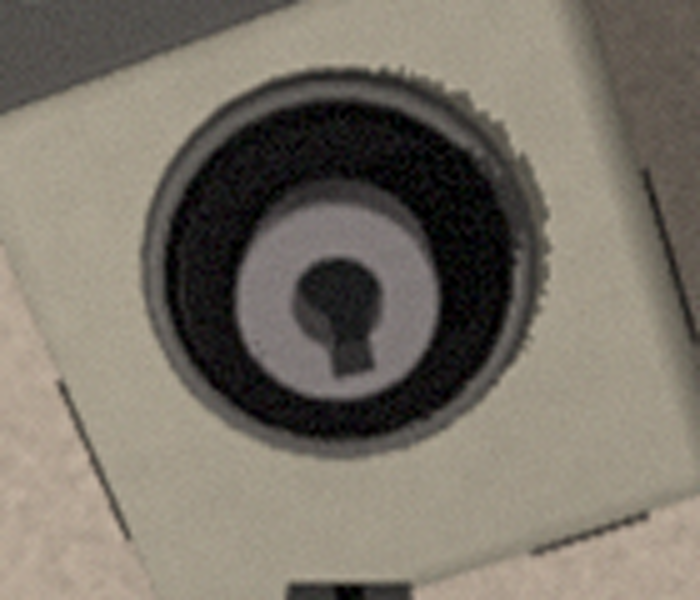

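The hub's bright face is at crop (337,300), which is pixel (317.5,180). The keyway points down and slightly right to crop (353,375). I'll fit circles to the hub face and the lid for precise centres and directions.

```bash
python3 - <<'E'
from h import *
np.set_printoptions(precision=4,suppress=True)
q=[0.201,0.98,0.0,-0.001]
S1=dict(tcp_pos=[.4891,.1979,.2601],tool_rot=np.array(q)/np.linalg.norm(q)); S2=dict(tcp_pos=[.5599,-.165,.2799],tool_rot=S1['tool_rot'])
def circ(pts):
    A=np.c_[2*pts,np.ones(len(pts))]; x=np.linalg.lstsq(A,(pts**2).sum(1),rcond=None)[0]; return x[:2],np.sqrt(x[2]+x[:2]@x[:2])
def fit(im,c,rs,lo,S,z,name):
    g=cv2.GaussianBlur(cv2.cvtColor(im,6),(0,0),.8).astype(float); P=[]
    for a in np.radians(np.arange(0,360,4)):
        r=np.arange(*rs,.25); x=(c[0]+r*np.cos(a)).astype(np.float32);y=(c[1]+r*np.sin(a)).astype(np.float32)
        p=cv2.remap(g,x[None],y[None],1)[0]; d=np.gradient(p); k=np.argmin(d)
        if d[k]<lo: P.append(atz('wrist',(x[k],y[k]),z,S)[:2])
    P=np.array(P)
    for _ in range(4):
        cc,rr=circ(P); e=abs(np.linalg.norm(P-cc,axis=1)-rr); P=P[e<max(2*np.median(e),.0004)]
    print(name,cc,rr,len(P)); return cc
i1=cv2.imread('pics/w1.png');i2=cv2.imread('pics/w2.png')
h=fit(i2,(317.5,180),(16,26),-1.5,S2,.099,'hub')
for z in(.100,.102): l=fit(i1,(322,187),(15,26),-1.5,S1,z,'lid inset')
for p in((320.6,195),): d=atz('wrist',p,.099,S2)[:2]-h; print('keyway',np.degrees(np.arctan2(d[1],d[0])),np.linalg.norm(d))
# tab: grey dark pixels beyond lid radius
for p in((320,216),(319.5,220)): d=atz('wrist',p,.098,S1)[:2]-l; print('tab',np.degrees(np.arctan2(d[1],d[0])),np.linalg.norm(d))
g=cv2.cvtColor(i1,6); print(g[196:228:1,306:336:2])
E
```

```text
hub [ 0.5599 -0.1677] 0.02385008486715923 61
lid inset [0.4936 0.1991] 0.022221983260232784 79
lid inset [0.4932 0.1993] 0.022075280113501714 79
keyway -9.808140584825882 0.01862564897340703
tab -25.952313262092247 0.03575201165725694
tab -26.425979463356406 0.04067795888318002
[[189 189 185 186 187 184 188 183 185 182 185 188 183 185 185]
 [190 183 188 186 189 184 186 190 183 186 184 189 186 183 189]
 [166 189 185 185 185 185 188 185 187 186 187 188 188 189 187]
 [126 190 189 187 187 185 186 188 186 189 186 189 185 190 189]
 [ 91 166 187 187 187 187 187 184 186 187 187 185 185 186 188]
 [ 89 126 188 189 188 189 186 185 186 185 187 188 190 188 159]
 [ 91 100 159 190 186 187 187 185 186 186 186 188 190 186 108]
 [ 97  91 105 167 190 188 187 187 183 191 186 189 183 143  91]
 [ 93  91  97 119 154 188 190 190 191 187 191 184 138 100  91]
 [ 91  94  94  93 109 152 164 181 173 173 161 136  91  89  93]
 [ 96  97  95  92  90 100 118 125 122 126 109  91  94  93  95]
 [ 92  91  95  92  95  93  94  91  87  90  90  93  95  92  97]
 [ 99  91  92  95  92  94  96  93  96  92  92  95  93  94  93]
 [
[... 495 characters left out ...]
2 173]
 [179 170 177 170  93  92  98  98  95  95  95 177 175 174 176]
 [177 165 174 163  87  93  93  92  89  90  97 175 179 177 167]
 [178 169 177 164  93  93  89  95  94  90 100 174 174 169 170]
 [177 170 177 162  92  96  94  91  93  91  94 169 166 170 166]
 [177 170 175 170  83  92  89  88  94  90 104 174 168 167 174]
 [173 172 174 172 100 102 105  94  93  86 120 175 173 169 174]
 [169 170 175 178 154 156 160 165 160 137 157 177 166 175 176]
 [169 169 173 179 177 172 177 179 179 173 179 173 170 176 176]
 [169 167 175 177 175 174 178 175 179 178 178 168 173 174 177]
 [176 172 172 177 174 174 176 179 175 176 176 171 170 172 178]
 [173 177 169 174 169 177 168 176 174 174 168 174 168 172 176]]
```

```bash
python3 - <<'E'
from h import *
np.set_printoptions(precision=4,suppress=True)
s=manip.sense(); print('tcp px',proj('wrist',s['tcp_pos'],s), proj('wrist',s['tcp_pos']+np.array([0,0,.019]),s))
im=cv2.imread('pics/w2.png'); cv2.imwrite('pics/tip.png',cv2.resize(im[215:285,270:370],None,fx=6,fy=6,interpolation=2))
print(mv((.494,.1993,.2)),mv((.494,.1993,.115)))
E
```

```text
tcp px [318.4076 250.5728] [318.2845 268.3973]
[201.9 308.   80.5] [201.8 307.9 165.5]
```

View pics/tip.png

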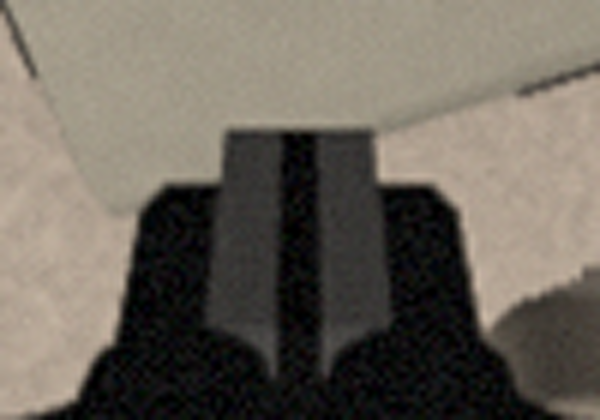

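The crop shows the shut fingertips centred at pixel x≈320, with their front edge at y≈237. The wrist calibration is therefore good to about 1–2 mm, and the error is common to cup and hub. Now I'll go to the cup and press the lid.

Call:
step_arm(targets="25 38 0 0;50 76 0 0;76 115 0 0;101 154 5 0;126 192 15 0;151 231 40 0;177 269 80 0;202 308 115 0;202 308 145 0;202 308 158 0;202 308 165 0;202 308 165 0")

```text
t: 4.85
tcp_pos: [0.4943, 0.1981, 0.1149]
tool_rot: [0.2, 0.98, -0.0, -0.001]
force: [-0.0, -0.3, 0.4]
finger_gap: -0.004
gripper_force: 0.0
```

Call:
step_arm(targets="0 0 3 0;0 0 6 0;0 0 8 0;0 0 10 0;0 0 12 0;0 0 13 0;0 0 14 0;0 0 15 0;0 0 15 0")

```text
t: 5.75
tcp_pos: [0.4954, 0.1971, 0.1011]
tool_rot: [0.2, 0.98, -0.0, 0.0]
force: [-1.7, -1.4, 5.4]
finger_gap: 0.002
gripper_force: 3.1
```

Call:
step_arm(targets="0 0 1 0;0 0 2 0;0 0 3 0;0 0 4 0;0 0 5 0;0 0 6 0;0 0 6 0")

```text
t: 6.45
tcp_pos: [0.4954, 0.1972, 0.096]
tool_rot: [0.2, 0.98, 0.0, 0.0]
force: [-2.0, -0.7, 11.6]
finger_gap: 0.0
gripper_force: 6.2
```

Call:
step_arm(targets="0 0 1 0;0 0 2 0;0 0 3 0;0 0 3 0;0 0 3 0")

```text
t: 6.95
tcp_pos: [0.4957, 0.1972, 0.0957]
tool_rot: [0.2, 0.98, 0.0, 0.001]
force: [-7.0, -2.6, 32.3]
finger_gap: -0.003
gripper_force: 16.0
```

The lid hit a hard stop at 96 mm with 32 N, so it is home. I'll back off, open the gripper and re-measure the cup.

Call:
step_arm(targets="0 0 -8 0;0 0 -30 0;0 0 -70 0;0 0 -110 0;0 0 -145 0;0 0 -164 0;0 0 -164 0;0 0 -164 0;0 0 -164 0", gripper=0)

```text
t: 7.85
tcp_pos: [0.4942, 0.197, 0.2537]
tool_rot: [0.201, 0.98, -0.001, -0.002]
force: [0.9, -0.1, -0.4]
finger_gap: 1.006
gripper_force: 0.0
```

```bash
cat > fit.py <<'E'
from h import *
def circ(pts):
    A=np.c_[2*pts,np.ones(len(pts))]; x=np.linalg.lstsq(A,(pts**2).sum(1),rcond=None)[0]; return x[:2],np.sqrt(x[2]+x[:2]@x[:2])
def fit(im,c,rs,lo,S,z,name):
    g=cv2.GaussianBlur(cv2.cvtColor(im,6),(0,0),.8).astype(float); P=[]
    for a in np.radians(np.arange(0,360,4)):
        r=np.arange(*rs,.25); x=(c[0]+r*np.cos(a)).astype(np.float32);y=(c[1]+r*np.sin(a)).astype(np.float32)
        p=cv2.remap(g,x[None],y[None],1)[0]; d=np.gradient(p); k=np.argmin(d)
        if d[k]<lo: P.append(atz('wrist',(x[k],y[k]),z,S)[:2])
    P=np.array(P)
    for _ in range(4):
        cc,rr=circ(P); e=abs(np.linalg.norm(P-cc,axis=1)-rr); P=P[e<max(2*np.median(e),.0004)]
    print(name,cc,rr,len(P)); return cc
E
python3 - <<'E'
from fit import *
np.set_printoptions(precision=4,suppress=True)
s=manip.sense(); im=snap('wrist','w3.png')[:,:,::-1].copy(); print(s['t'],s['tcp_pos'],s['force'],s['finger_gap'])
M=manip.mark_of('wrist','lid_top')
for d in M: print(round(d['p'],2),np.round(d['position'],1),atz('wrist',d['position'],.096,s))
c=fit(im,proj('wrist',(.494,.1993,.096),s),(14,26),-1.5,s,.096,'lid')
print(mv((c[0],c[1],.044)))
E
```

```text
7.85 [0.4942 0.197  0.2537] [ 0.9473 -0.056  -0.4323] 1.0059997728305303
0.94 [301.2  46.3] [0.3635 0.2342 0.096 ]
0.86 [378.4 268.9] [0.6179 0.2211 0.096 ]
0.65 [514.2 180.8] [0.5737 0.3921 0.096 ]
0.58 [321.9 184. ] [0.4953 0.1997 0.096 ]
0.51 [128.7 292.6] [ 0.5283 -0.0711  0.096 ]
lid [0.4933 0.1992] 0.022070171244249655 80
[  1.2   2.  209.6]
```

Call:
step_arm(targets="1 2 40 0;1 2 80 0;1 2 115 0;1 2 145 0;1 2 170 0;1 2 190 0;1 2 203 0;1 2 210 0;1 2 212 0;1 2 212 0;1 2 212 0")

```text
t: 9.05
tcp_pos: [0.4958, 0.1996, 0.0441]
tool_rot: [0.201, 0.98, 0.0, 0.001]
force: [-0.2, 0.4, -0.2]
finger_gap: 1.001
gripper_force: 0.0
```

Call:
step_arm(targets="0 0 0 0;0 0 0 0;0 0 0 0;0 0 0 0;0 0 0 0;0 0 0 0;0 0 0 0;0 0 0 0", gripper=1, squeeze=80)

```text
t: 9.85
tcp_pos: [0.4953, 0.1992, 0.0443]
tool_rot: [0.2, 0.98, -0.0, 0.0]
force: [-1.5, -2.3, 6.2]
finger_gap: 0.694
gripper_force: 81.2
```

Call:
step_arm(targets="0 0 -15 0;0 0 -40 0;0 0 -75 0;0 0 -110 0;0 0 -126 0;0 0 -126 0;0 0 -126 0")

```text
t: 10.55
tcp_pos: [0.4944, 0.1994, 0.1688]
tool_rot: [0.201, 0.98, -0.0, -0.0]
force: [-0.5, 0.4, -3.3]
finger_gap: 0.692
gripper_force: 83.5
```

```bash
python3 - <<'E'
from h import *
s=manip.sense(); print(s['t'],s['tcp_pos'],s['force'],s['finger_gap'],mv((.5615,-.1686,.17)))
E
```

```text
10.55 [0.49440905 0.19936984 0.1688238 ] [-0.50093599  0.3809857  -3.3055324 ] 0.691900303573341 [-206.3 -312.    -1.2]
```

Call:
step_arm(targets="-23 -35 0 0;-46 -70 0 1;-69 -104 0 2;-92 -139 0 3;-115 -173 0 4;-138 -208 0 5;-161 -243 0 6;-184 -278 0 6;-206 -312 0 6;-206 -312 0 6;-206 -312 0 6;-206 -312 0 6")

```text
t: 11.75
tcp_pos: [0.5605, -0.1669, 0.1676]
tool_rot: [0.251, 0.968, 0.001, -0.002]
force: [-0.1, -0.3, -2.6]
finger_gap: 0.694
gripper_force: 84.1
```

```bash
python3 - <<'E'
from h import *
np.set_printoptions(precision=4,suppress=True)
P=[]
s=manip.sense();P.append(s['tcp_pos'])
a=snap('scene','s4.png');P.append(manip.sense()['tcp_pos']); b=snap('top','t4.png');P.append(manip.sense()['tcp_pos'])
P=np.array(P);print(s['t'],P,s['q'],mv((.5615,-.1686,.17)))
# expected lid centre & hub in scene
lid=P.mean(0)+R.from_quat(s['tool_rot']).as_matrix()@[.0018,0,0]; 
for n,p in(('scene',(258.5,206)),('top',(373,209))): print(n,proj(n,(.5599,-.1677,.099)))
A=cv2.resize(a[150:250,200:320,::-1],(480,400),interpolation=2); B=cv2.resize(b[150:250,320:400,::-1],(320,400),interpolation=2)
cv2.imwrite('pics/c4.png',np.hstack([A,B]))
E
```

```text
11.75 [[ 0.5605 -0.1669  0.1676]
 [ 0.5608 -0.1667  0.168 ]
 [ 0.5611 -0.1667  0.1684]] [-0.4807  0.5551  1.594   0.0005  0.9972 -1.5435] [-1.3 -1.5 -1.6]
scene [257.0911 205.8998]
top [373.8475 209.6059]
```

View pics/c4.png

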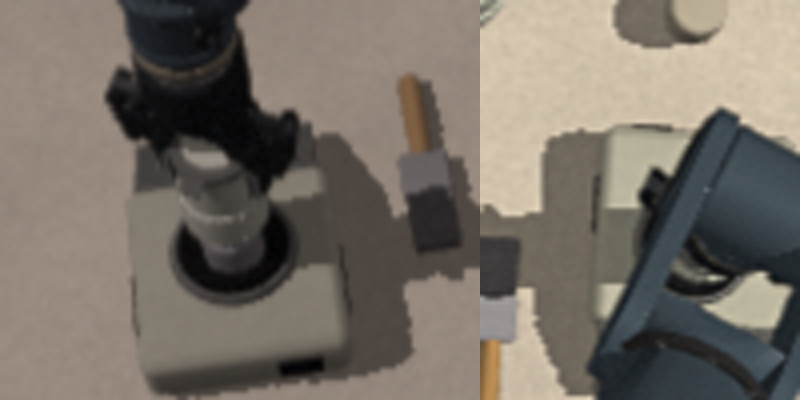

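The scene crop shows the cup held upright directly above the hub. I'll lower it slowly.

Call:
step_arm(targets="0 0 8 0;0 0 16 0;0 0 23 0;0 0 26 0;0 0 28 0;0 0 30 0;0 0 31 0;0 0 32 0;0 0 32 0")

```text
t: 12.75
tcp_pos: [0.562, -0.1685, 0.1374]
tool_rot: [0.252, 0.968, -0.0, 0.0]
force: [-0.6, 0.7, -2.6]
finger_gap: 0.693
gripper_force: 84.2
```

Call:
step_arm(targets="0 0 1 0;0 0 2 0;0 0 3 0;0 0 4 0;0 0 5 0;0 0 6 0;0 0 7 0;0 0 7 0")

```text
t: 13.55
tcp_pos: [0.562, -0.1683, 0.1301]
tool_rot: [0.252, 0.968, 0.0, -0.0]
force: [-0.9, 0.3, -3.1]
finger_gap: 0.694
gripper_force: 84.1
```

Call:
step_arm(targets="0 0 1 0;0 0 2 0;0 0 3 0;0 0 4 0;0 0 4 0")

```text
t: 14.05
tcp_pos: [0.562, -0.1683, 0.1261]
tool_rot: [0.252, 0.968, 0.0, -0.0]
force: [0.1, 0.5, -2.4]
finger_gap: 0.69
gripper_force: 84.1
```

Call:
step_arm(targets="0 0 1 0;0 0 2 0;0 0 3 0;0 0 4 0;0 0 5 0;0 0 6 0;0 0 7 0;0 0 8 0;0 0 9 0;0 0 9 0")

```text
t: 15.05
tcp_pos: [0.5621, -0.1684, 0.1178]
tool_rot: [0.252, 0.968, 0.0, 0.0]
force: [-0.9, 1.5, 2.6]
finger_gap: 0.693
gripper_force: 84.4
```

The key went in without needing a search, and the ring is just being met. I'll press it down.

Call:
step_arm(targets="0 0 1 0;0 0 2 0;0 0 3 0;0 0 4 0;0 0 5 0;0 0 6 0;0 0 7 0;0 0 7 0;0 0 7 0")

```text
t: 15.95
tcp_pos: [0.5622, -0.1685, 0.113]
tool_rot: [0.252, 0.968, -0.0, 0.001]
force: [-5.2, 3.1, 18.4]
finger_gap: 0.697
gripper_force: 85.5
```

Call:
step_arm(targets="0 0 1 0;0 0 2 0;0 0 2 0;0 0 2 0;0 0 2 0")

```text
t: 16.45
tcp_pos: [0.5623, -0.1686, 0.1129]
tool_rot: [0.252, 0.968, -0.0, 0.001]
force: [-7.9, 2.7, 29.0]
finger_gap: 0.693
gripper_force: 86.1
```

```bash
python3 - <<'E'
from h import *
np.set_printoptions(precision=4,suppress=True)
s=manip.sense(); print(s['t'],s['tcp_pos'],s['force'],s['ft_torque'],s['finger_gap'],s['gripper_force'],s['qd'])
a=snap('scene','s5.png'); b=snap('top','t5.png'); w=snap('wrist','w5.png')
A=cv2.resize(a[150:250,200:300,::-1],(400,400),interpolation=2); B=cv2.resize(w[:,:,::-1],(400,250)); 
cv2.imwrite('pics/c5.png',np.hstack([A,np.vstack([B,cv2.resize(b[150:290,150:390,::-1],(257,150)) if 0 else np.zeros((150,400,3),np.uint8)])]))
E
```

```text
16.45 [ 0.5623 -0.1686  0.1129] [-7.9299  2.6769 28.9819] [1.2896 1.1873 0.0751] 0.6926555783486792 86.14047397859395 [-0.0008  0.0009  0.0002 -0.0016  0.0008 -0.001 ]
```

View pics/c5.png

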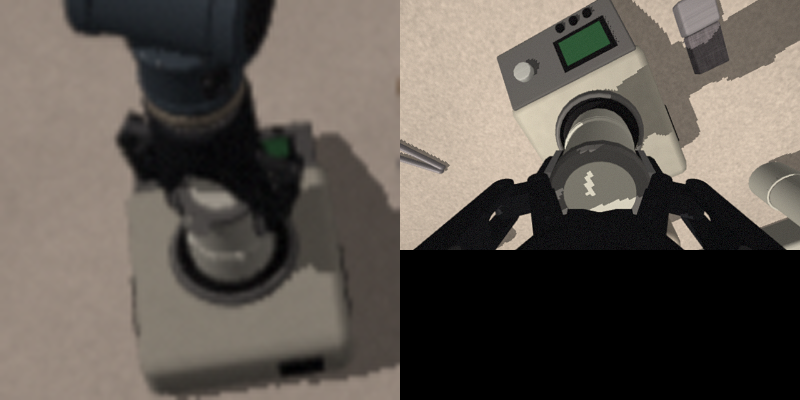

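The pictures show the cup upright in the gripper with its skirt down on the ring inside the collar. The force rose from 18 to 29 N with no further travel, at exactly the expected height, so the ring is on its stop. Handing in.

```bash
python3 -c "
from station import manip; print(manip.sign_off())"
```

```text
the job is handed in; nothing more can be done
None
```

The lid is pressed home, the cup's key is in the hub, and the cup is held upright with the press ring on its stop at about 29 N; the job was handed in at about 16.6 s, no other bench item was touched, and I got no verdict back.

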